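# Put four mixed-up pharmacy bottles back in their own trays

## Robot

A 7-joint arm with a two-finger parallel gripper is mounted at the origin on the work surface. World frame = base frame: x ahead of the robot, y to its left, z up, the work surface at z = 0. Lengths are in m, angles in rad, forces in N, time in s.
With the tool pointing down it reaches from about 0.425 to 0.875 m from the base axis. Payload 8.4 kg.
Tool frame: the origin (TCP) lies between the finger pads; the fingertips stand 22 mm ahead of it and the grasp point (between the pads) lies 3 mm ahead of it; z points along the fingers, y is the line along which they close (so a half turn about z gives the same grasp; the last joint's range is limited). The gripper opens to 85 mm and grips with 20 to 120 N. Pads are 22 mm wide; open, the fingers measure 114 mm over their backs; the gripper's body (76 mm by 85 mm) begins 54 mm behind the grasp point. The pads swing forward as they close: fully open they stand 13 mm farther back than shut.
Start: joints at [1.055, 0.333, 0.04, 1.465, -0.013, 1.343, -0.059], TCP at [0.263, -0.594, 0.253] pointing down, gripper open.
Joint ranges: [-2.58, 2.58], [-0.38, 2.09], [-1.3, 1.39], [0.25, 2.4], [-1.5, 4.64], [0.08, 2.09], [-2.65, 2.65]. Speed limits (rad/s): [2.22, 2.22, 2.79, 2.79, 3.14, 3.14, 3.14].

## Interface

Orientations are given as [roll, pitch, yaw] about the fixed x, y, z axes, in that order (R = Rz(yaw) Ry(pitch) Rx(roll)).
In Python, from plant import env gives the robot as it stands.
- The arm moves only by the tool carry_out, never from a script. Its argument "deltas" is a list of rows, each a list of 7 numbers: the shift along the world's x, y, z as a fraction of full scale, then the turn, a rotation vector about the world's x, y, z as a fraction of full scale, then the gripper command: -1 is fully open, 1 is shut, values between are in proportion. A call has 1 to 20 rows; each row shifts and turns the commanded pose from where the row before left it; what a row does not reach is not made up. Full scale, the value 1, is 30 cm for a shift and 120 degrees for a turn. A row lasts 1/8 s, in which the tool goes at most 62.5 mm and 10.7 degrees, less where a joint would pass 70% of its speed; a pose out of reach is approached as far as the arm can. A call with a number of a shift or a turn outside -1 to 1 is refused whole. A call with a gripper value outside its range is refused whole. The fingers move at their own pace and stop on an object; "squeeze" is the grip in N (left out, the last holds). Time passes only in rows, so rows that do not move let the fingers close. It gives the time, the measured TCP pose, the force, the opening and the grip force at its end, in the units of the state.
- env.sense(): the state, without advancing time (a new reading comes with each control period).
- env.snapshot(name): name is "side" or "top" or "wrist"; returns a dict with "frame" (480x640x3 uint8, red, green, blue), "z_map" (480x640 float32, m along the optical axis (not along the pixel's ray), 0 where there is no reading), "vfov" (degrees; the focal length in pixels is half the picture's height over the tangent of half this angle, whatever the lens; pixels are square), "cx", "cy" (the principal point, pixels), "camera_from_world" (4x4, takes a point from world to camera coordinates); the wrist camera has in their place "mount" (4x4, takes a point from camera to tool coordinates, whose origin is the TCP and whose axes are the flange's). Camera axes: x right, y down, z forward; pixel columns grow to the right and rows downward; lengths in m; the calibration is good to about 2 mm. The wrist camera is an equidistant fisheye: a pixel r from the principal point sees the ray r / f radians off the axis. A picture is of the moment at which its call begins: read the wrist's pose just before it.
- env.sign_off(): hands the job in; it is judged then, once.
The state is a dict: "time_s": time; "q": joint angles; "qd": joint speeds; "tau": joint torques, N m; "tcp_pos": TCP position; "eef_rot": TCP orientation; "force": force on the tool from outside, world axes, zero at the start; "moment": the same for the moment, N m; "finger_gap": finger opening in m; "grip_force": force on a finger pad.
Only numpy, scipy, OpenCV 4.12 (cv2) and the standard library are available. Lean on these libraries where they do the work, as an engineer would, in place of code of your own. Each camera call takes 0.05 s, during which the arm holds its last target. There are 200 camera calls.

## Task

The four white containers have been put back in each other's trays: swap them round so that each stands upright in the middle of the tray that matches its shape - the big tub in the big round tray, the slim vial in the small round tray, the square bottle in the square tray and the flat bottle in the oblong tray. Use the empty cork mat to park a container on the way; never stand one on the bare counter or tip one over. Leave the glass beaker alone.

Things in the scene. Friction and masses are not known exactly. Their poses are not given: they have to be found in the camera images.
- tub: Big round white tub, 62 mm diameter, 80 mm tall, 110 to 225 g. Loose; origin: centre of its underside; z up along its height. Plain vertical sides up to 64 mm above the underside, then a slightly narrower white screw cap. At the start it stands upright in another container's tray.
- square_bottle: White bottle of square section 46 x 46 mm (faces square to its x and y), 86 mm tall, 100 to 200 g. Loose; origin: centre of its underside; z up along its height. Plain vertical sides up to 66 mm above the underside, then a 34 mm round white screw cap. At the start it stands upright in another container's tray.
- vial: Small slim round white bottle, 34 mm diameter, 78 mm tall, 40 to 85 g. Loose; origin: centre of its underside; z up along its height. Plain vertical sides up to 64 mm above the underside, then a slightly narrower white screw cap. At the start it stands upright in another container's tray.
- flat_bottle: White bottle of flat oblong section, 56 mm along its x by 32 mm along its y, 82 mm tall, 75 to 155 g. Loose; origin: centre of its underside; z up along its height. Plain vertical sides up to 66 mm above the underside, then a 24 mm round white screw cap. At the start it stands upright in another container's tray.
- tray_big: Big round grey tray, 120 mm outer diameter, home of the tub. Fixed to the counter. Origin: centre of its underside at counter height; z up. Floor 6 mm above the counter, rim top 16 mm above it, walls 4 mm.
- tray_square: Square grey tray, 92 x 92 mm outside, home of the square bottle. Fixed to the counter. Origin: centre of its underside at counter height; z up. Floor 6 mm above the counter, rim top 16 mm above it, walls 4 mm.
- tray_small: Small round grey tray, 92 mm outer diameter, home of the vial. Fixed to the counter. Origin: centre of its underside at counter height; z up. Floor 6 mm above the counter, rim top 16 mm above it, walls 4 mm.
- tray_oblong: Oblong grey tray, 136 mm along its x by 90 mm along its y outside, home of the flat bottle. Fixed to the counter. Origin: centre of its underside at counter height; z up. Floor 6 mm above the counter, rim top 16 mm above it, walls 4 mm.
- mat: Flat square brown cork mat, 110 x 110 mm, 6 mm thick, no rim, empty at the start: the free parking spot. Fixed to the counter. Origin: centre of its underside; its top is 6 mm above the counter.
- beaker: Open glass beaker, 60 mm across the rim, 75 mm tall, on the counter on the robot's right beyond the work. Not part of the job. Origin: centre of its underside.
There are look-alikes about, which are no part of the job. What is shaped like the tray_small but pink or purple is not meant.

How it is judged:
On the way:
1. a container is parked upright on the cork mat and let go (((horizontal distance between tub and mat below 0.055 m and height (world z) of tub below 0.01 m and angle between tub's own z axis and vertical below 0.1 rad and contact force between tub and the fingers below 0.1 N) or (horizontal distance between square_bottle and mat below 0.055 m and height (world z) of square_bottle below 0.01 m and angle between square_bottle's own z axis and vertical below 0.1 rad and contact force between square_bottle and the fingers below 0.1 N) or (horizontal distance between vial and mat below 0.055 m and height (world z) of vial below 0.01 m and angle between vial's own z axis and vertical below 0.1 rad and contact force between vial and the fingers below 0.1 N) or (horizontal distance between flat_bottle and mat below 0.055 m and height (world z) of flat_bottle below 0.01 m and angle between flat_bottle's own z axis and vertical below 0.1 rad and contact force between flat_bottle and the fingers below 0.1 N))), for 0.1 s.
At the end, for the whole second after the job is handed in: Each of the four containers stands on the floor of its own tray (underside less than 10 mm above the counter), within 15 mm of the tray's centre, upright to within 0.1 rad, at rest and released (horizontal distance between tub and tray_big below 0.015 m and height (world z) of each of tub, square_bottle, vial, flat_bottle below 0.01 m and angle between each of tub, square_bottle, vial, flat_bottle's own z axis and vertical below 0.1 rad and linear speed of each of tub, square_bottle, vial, flat_bottle below 0.02 m/s and horizontal distance between square_bottle and tray_square below 0.015 m and horizontal distance between vial and tray_small below 0.015 m and horizontal distance between flat_bottle and tray_oblong below 0.015 m); the robot touches nothing.
It fails at once if a container stands or lies on the bare counter or is tipped over (more than 0.7 rad) (height (world z) of any of tub, square_bottle, vial, flat_bottle below 0.0025 m or angle between any of tub, square_bottle, vial, flat_bottle's own z axis and vertical above 0.7 rad).
It fails at once if the glass beaker is moved more than 20 mm (distance of beaker from where it was at the start of the episode above 0.02 m).
It also fails if it takes over 134 s, if anything falls off the work surface, if the arm or the gripper's body presses on something with over 40 N, if the wrist force passes 120 N, or if a joint passes its speed limit or range.

## Working session

There is one attempt and no reset: what is moved stays moved. The work goes in short steps, Python scripts to look and compute and a tool call to move; the robot and the scene stay as the last step left them, time stands still between calls to the robot, and variables do not carry over. Pictures are saved under pics/ and viewed, at most 14 in all, crops included, and the job is handed in when it is done.

Besides the shell and the picture viewer there is one more tool, called after "Request:" in YAML: its name, and indented under it one key for each argument. carry_out: Moves the arm, as the interface text tells. Its arguments: {"type":"object","properties":{"deltas":{"type":"array"},"squeeze":{"type":"number"}},"required":["deltas"]}

```bash
mkdir -p pics; ls
cat > h.py <<'E'
import numpy as np, cv2
from plant import env
def cloud(s):
    z=s["z_map"].astype(float); H,W=z.shape
    f=H/2/np.tan(np.radians(s["vfov"])/2)
    v,u=np.mgrid[:H,:W]
    P=np.stack([(u-s["cx"])/f*z,(v-s["cy"])/f*z,z],-1)
    T=np.linalg.inv(np.array(s["camera_from_world"]))
    Q=P@T[:3,:3].T+T[:3,3]; Q[z==0]=np.nan
    return Q
E
python3 - <<'E'
from h import *
print(env.sense())
for n in("top","side"):
    s=env.snapshot(n); cv2.imwrite(f"pics/{n}0.png",s["frame"][:,:,::-1]); np.savez(f"{n}0.npz",**s)
    print(n,s["vfov"],s["cx"],s["cy"],np.linalg.inv(np.array(s["camera_from_world"])).round(3))
E
```

```text
pics
{'time_s': 0.0, 'q': array([ 1.05482143,  0.33388162,  0.03987804,  1.46625964, -0.01341517,
        1.34330457, -0.05851934]), 'qd': array([-1.29702546e-03,  7.01982552e-04, -1.25989880e-04,  1.43016812e-05,
        7.02646735e-04, -1.93555580e-03, -1.18703103e-03]), 'tau': array([-9.79187789e-04, -6.58554840e+01,  1.36509810e+00, -4.05572248e+01,
        1.66637055e-02,  1.25480688e-02,  3.12537861e-05]), 'tcp_pos': array([ 0.26293827, -0.59398744,  0.25244591]), 'eef_rot': array([-3.14000831e+00,  9.35787976e-05,  4.16731117e-01]), 'force': array([0.28674584, 0.15521919, 0.5936348 ]), 'moment': array([-0.00611436, -0.04823427,  0.00239629]), 'grip_force': 0.0, 'finger_gap': 0.0859504853994654}
top 56.28708097385503 322.50424542830484 242.89651990780138 [[ 0.006 -0.995  0.096  0.382]
 [-1.    -0.005  0.001 -0.052]
 [-0.001 -0.096 -0.995  0.835]
 [ 0.     0.     0.     1.   ]]
side 46.799005330763464 315.7085169766551 248.16384196026854 [[-0.951 -0.208  0.23   0.21 ]
 [-0.311  0.647 -0.696  0.723]
 [-0.004 -0.733 -0.68   0.811]
 [ 0.     0.     0.     1.   ]]
```

View pics/top0.png

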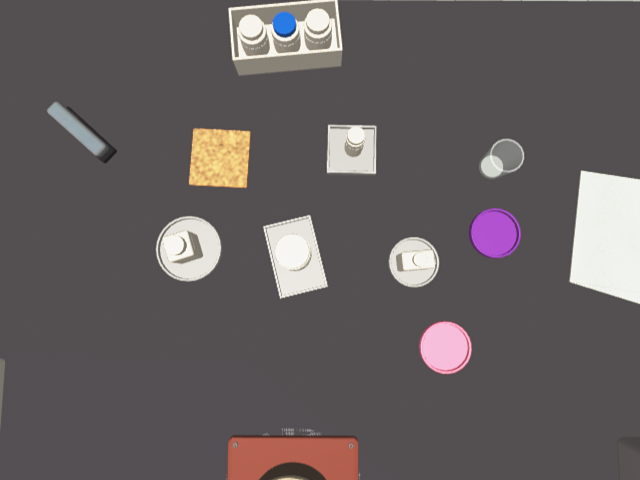

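View pics/side0.png

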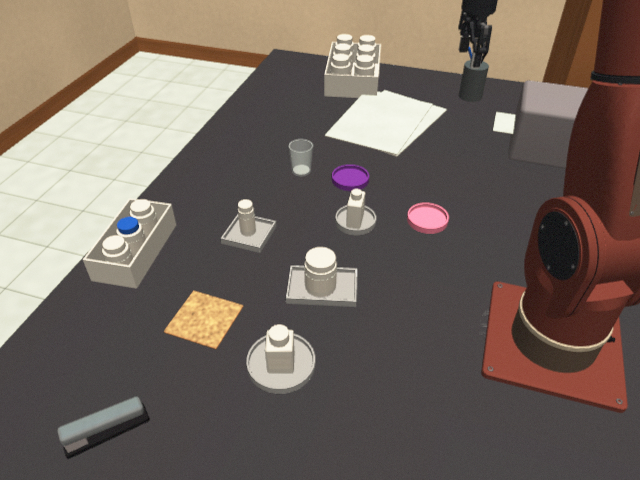

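The top view shows the square bottle in the big round tray (189,248), the tub in the oblong tray (295,256), the flat bottle in the grey small round tray (414,262) and the vial in the square tray (352,149). The mat at (220,158) is empty, and the beaker is at (505,158).

Tray_small candidates are the grey tray (414,262), the purple one (495,233) and the pink one (445,347). Only the grey one fits, because pink and purple are excluded.

```bash
cat > m.py <<'E'
from h import *
from scipy.optimize import least_squares
def rectd(p,a,b):
    d=np.abs(p)-[a/2,b/2]; return np.linalg.norm(np.maximum(d,0),axis=1)+np.minimum(d.max(1),0)
def fit(P,shape,c0,y0s=(0,)):
    best=None
    for y0 in y0s:
        def r(x):
            p=P-x[:2]
            if len(shape)==1: return np.hypot(*p.T)-shape[0]/2
            c,s=np.cos(x[2]),np.sin(x[2]); return rectd(p@np.array([[c,-s],[s,c]]),*shape)
        o=least_squares(r,[*c0,y0],loss='soft_l1',f_scale=.002)
        if best is None or o.cost<best[0]: best=(o.cost,o.x,np.median(np.abs(r(o.x))))
    return best[1],best[2]
E
python3 - <<'E'
from m import *
S={n:np.load(f"{n}0.npz") for n in("top","side")}
C={n:cloud(S[n]) for n in S}
T=C["top"]
A=dict(big=(189,248),oblong=(295,256),small=(414,262),square=(352,149),mat=(220,158),beaker=(505,155))
for k,(u,v) in A.items(): print(k,T[v-2:v+3,u-2:u+3].reshape(-1,3).mean(0).round(3))
t=T[300:420,100:200].reshape(-1,3); print("counter z",np.nanmean(t[:,2]),np.nanstd(t[:,2]))
cont=dict(big=("square_bottle",(.046,.046)),oblong=("tub",(.062,)),small=("flat",(.056,.032)),square=("vial",(.034,)))
tr=dict(big=(.120,),oblong=(.136,.090),small=(.092,),square=(.092,.092),mat=(.11,.11))
ys=np.arange(0,np.pi,np.pi/8)
for k in tr:
    u,v=A[k]; c=T[v,u,:2]
    for n in C:
        P=C[n].reshape(-1,3); P=P[np.hypot(*(P[:,:2]-c).T)<.10]
        f=P[(P[:,2]>.003)&(P[:,2]<.02)]
        if k=="mat":
            rr=cv2.minAreaRect((f[:,:2]).astype(np.float32)); print(k,n,rr,"z",np.median(f[:,2])); continue
        hull=cv2.convexHull(P[(P[:,2]>.012)&(P[:,2]<.02)][:,:2].astype(np.float32))[:,0]
        x,e=fit(hull.astype(float),tr[k],hull.mean(0),ys); print(k,n,"hull",x.round(4),round(e,4))
        nm,sh=cont[k]
        w=P[(P[:,2]>.025)&(P[:,2]<.060)][:,:2]
        x,e=fit(w,sh,w.mean(0),ys); print("   ",nm,len(w),x.round(4),round(e,4),"top",np.nanmax(P[:,2]).round(3))
    if k!="mat":
        W=[]
        for n in C:
            P=C[n].reshape(-1,3); W.append(P[(np.hypot(*(P[:,:2]-c).T)<.10)&(P[:,2]>.025)&(P[:,2]<.06)][:,:2])
        w=np.vstack(W); x,e=fit(w,sh,w.mean(0),ys); print("    both",nm,x.round(4),round(e,4))
E
```

```text
big [0.446 0.177 0.071]
oblong [ 0.432 -0.005  0.085]
small [ 0.423 -0.205  0.081]
square [ 0.628 -0.103  0.049]
mat [0.623 0.144 0.004]
beaker [nan nan nan]
counter z -0.0012939716083088186 0.0014367804359542273
big top hull [0.4511 0.1958 2.3562] 0.0006
    square_bottle 190 [0.4506 0.1977 0.3119] 0.0002 top 0.095
big side hull [0.4504 0.1978 0.7854] 0.0006
    square_bottle 372 [0.45   0.1982 1.881 ] 0.0007 top 0.096
    both square_bottle [0.4503 0.1981 0.3119] 0.0005
oblong top hull [ 4.378e-01 -3.000e-04  2.434e-01] 0.0003
    tub 48 [0.4415 0.0007 0.    ] 0.0002 top 0.088
oblong side hull [0.4371 0.0018 0.259 ] 0.0006
    tub 414 [4.4090e-01 1.1000e-03 1.1781e+00] 0.0007 top 0.09
    both tub [4.4100e-01 1.1000e-03 2.3562e+00] 0.0006
small top hull [ 0.4285 -0.2181  0.7854] 0.0005
    flat 79 [ 0.4289 -0.2146  1.6573] 0.0002 top 0.09
small side hull [ 0.4279 -0.2165  2.3562] 0.0007
    flat 214 [ 0.4282 -0.2141  1.6593] 0.001 top 0.091
    both flat [ 0.4285 -0.2143  1.658 ] 0.0007
square top hull [ 0.6406 -0.1046  1.564 ] 0.0002
    vial 117 [ 0.6438 -0.1076  0.3927] 0.0003 top 0.087
square side hull [ 0.6391 -0.1029  3.1351] 0.0009
    vial 201 [ 0.6431 -0.1069  1.9635] 0.001 top 0.088
    both vial [ 0.6435 -0.1071  1.5708] 0.0007
mat top ((0.6244969367980957, 0.13872697949409485), (0.12309662997722626, 0.11002065241336823), 87.2051773071289) z 0.0045902763587554185
mat side ((0.6286852359771729, 0.1435963362455368), (0.1934799998998642, 0.17163816094398499), 84.11324310302734) z 0.005789595421713645
```

Request:
carry_out:
  deltas:
    - [0.106,0.135,-0.026,0,0,0.047,-1]
    - [0.106,0.135,-0.026,0,0,0.047,-1]
    - [0.106,0.135,-0.026,0,0,0.047,-1]
    - [0.106,0.135,-0.026,0,0,0.047,-1]
    - [0.106,0.135,-0.026,0,0,0.047,-1]
    - [0.106,0.135,-0.026,0,0,0.047,-1]
    - [0.106,0.135,-0.026,0,0,0.047,-1]
    - [0.106,0.135,-0.026,0,0,0.047,-1]
    - [0.106,0.135,-0.026,0,0,0.047,-1]
    - [0.106,0.135,-0.026,0,0,0.047,-1]
    - [0.106,0.135,-0.026,0,0,0.047,-1]
    - [0.106,0.135,-0.026,0,0,0.047,-1]
    - [0,0,0,0,0,0,-1]
    - [0,0,0,0,0,0,-1]
  squeeze: 30

```text
time_s: 1.85
tcp_pos: [0.6443, -0.1087, 0.1591]
eef_rot: [-3.14, 0.0, 1.598]
force: [-0.7, 0.1, -0.1]
finger_gap: 0.0855
grip_force: 0.0
```

Request:
carry_out:
  deltas:
    - [0,0.005,-0.091,0,0,0,-1]
    - [0,0,-0.091,0,0,0,-1]
    - [0,0,-0.091,0,0,0,-1]
    - [0,0,-0.091,0,0,0,-1]
    - [0,0,0,0,0,0,-1]
    - [0,0,0,0,0,0,1]
    - [0,0,0,0,0,0,1]
    - [0,0,0,0,0,0,1]
    - [0,0,0,0,0,0,1]
    - [0,0,0,0,0,0,1]
    - [0,0,0,0,0,0,1]
    - [0,0,0,0,0,0,1]

```text
time_s: 3.35
tcp_pos: [0.6453, -0.107, 0.0517]
eef_rot: [3.14, 0.001, 1.598]
force: [-1.9, -0.4, 7.2]
finger_gap: 0.0333
grip_force: 29.8
```

Request:
carry_out:
  deltas:
    - [0,0,0.06,0,0,0,1]
    - [0,0,0.12,0,0,0,1]
    - [0,0,0.12,0,0,0,1]
    - [-0.009,0.104,0,0,0,0,1]
    - [-0.009,0.104,0,0,0,0,1]
    - [-0.009,0.104,0,0,0,0,1]
    - [-0.009,0.104,0,0,0,0,1]
    - [-0.009,0.104,0,0,0,0,1]
    - [-0.009,0.104,0,0,0,0,1]
    - [-0.009,0.104,0,0,0,0,1]
    - [-0.009,0.104,0,0,0,0,1]
    - [0,0,0,0,0,0,1]
    - [0,0,-0.12,0,0,0,1]
    - [0,0,-0.1,0,0,0,1]
    - [0,0,-0.06,0,0,0,1]
    - [0,0,0,0,0,0,1]
    - [0,0,0,0,0,0,1]

```text
time_s: 5.48
tcp_pos: [0.624, 0.1429, 0.0579]
eef_rot: [3.14, -0.0, 1.598]
force: [-0.0, 0.5, -0.4]
finger_gap: 0.0335
grip_force: 30.0
```

Request:
carry_out:
  deltas:
    - [0,0,-0.01,0,0,0,1]
    - [0,0,-0.008,0,0,0,1]
    - [0,0,0,0,0,0,1]
    - [0,0,0,0,0,0,1]

```text
time_s: 5.98
tcp_pos: [0.6235, 0.1429, 0.0518]
eef_rot: [3.141, -0.0, 1.598]
force: [-1.2, -0.5, 5.5]
finger_gap: 0.0333
grip_force: 30.3
```

Request:
carry_out:
  deltas:
    - [0,0,0,0,0,0,-0.2]
    - [0,0,0,0,0,0,-1]
    - [0,0,0,0,0,0,-1]
    - [0,0,0,0,0,0,-1]
    - [0,0,0,0,0,0,-1]
    - [0,0,0.12,0,0,0,-1]
    - [0,0,0.12,0,0,0,-1]
    - [0,0,0.12,0,0,0,-1]
    - [-0.096,0.031,0,0,0,0.023,-1]
    - [-0.096,0.031,0,0,0,0.023,-1]
    - [-0.096,0.031,0,0,0,0.023,-1]
    - [-0.096,0.031,0,0,0,0.023,-1]
    - [-0.096,0.031,0,0,0,0.023,-1]
    - [-0.096,0.031,0,0,0,0.023,-1]
    - [0,0,0,0,0,0,-1]
    - [0,0,0,0,0,0,-1]

```text
time_s: 7.98
tcp_pos: [0.4509, 0.1983, 0.1593]
eef_rot: [3.141, 0.0, 1.886]
force: [0.8, -0.6, -0.1]
finger_gap: 0.0854
grip_force: 0.0
```

Run:
```python
from m import *
s=env.snapshot("side"); cv2.imwrite("pics/side1.png",s["frame"][:,:,::-1])
P=cloud(s).reshape(-1,3); w=P[(np.hypot(*(P[:,:2]-[.6235,.1429]).T)<.05)&(P[:,2]>.025)&(P[:,2]<.06)]
print(len(w),fit(w[:,:2],(.034,),w[:,:2].mean(0)))
```

```text
249 (array([0.62340509, 0.14283716, 0.        ]), np.float64(0.0006631447628573824))
```

View pics/side1.png

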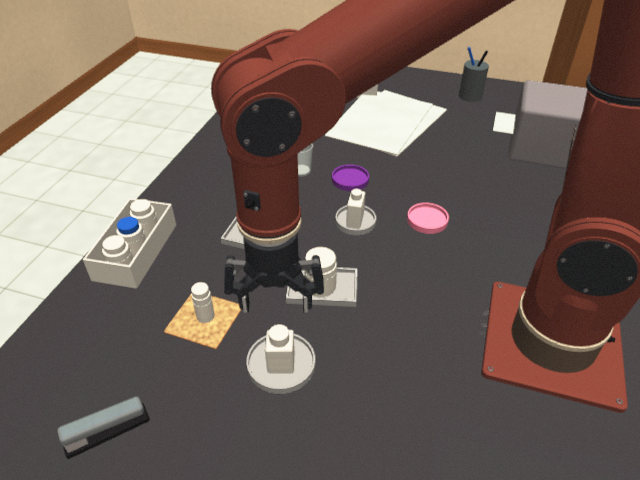

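The vial stands upright on the mat at (203,305), and its measured position agrees with the TCP. The gripper hovers open over the square bottle (280,348).

Request:
carry_out:
  deltas:
    - [0,0,-0.1,0,0,0,-1]
    - [0,0,-0.1,0,0,0,-1]
    - [0,0,-0.1,0,0,0,-1]
    - [0,0,-0.06,0,0,0,-1]
    - [0,0,0,0,0,0,-1]
    - [0,0,0,0,0,0,1]
    - [0,0,0,0,0,0,1]
    - [0,0,0,0,0,0,1]
    - [0,0,0,0,0,0,1]
    - [0,0,0,0,0,0,1]
    - [0,0,0,0,0,0,1]
  squeeze: 40

```text
time_s: 9.4
tcp_pos: [0.451, 0.1988, 0.0522]
eef_rot: [3.14, 0.0, 1.887]
force: [-1.7, -0.8, 5.7]
finger_gap: 0.0457
grip_force: 41.9
```

Request:
carry_out:
  deltas:
    - [0,0,0.06,0,0,0,1]
    - [0,0,0.1,0,0,0,1]
    - [0,0,0.1,0,0,0,1]
    - [0.063,-0.101,0,0,0,-0.015,1]
    - [0.063,-0.101,0,0,0,-0.015,1]
    - [0.063,-0.101,0,0,0,-0.015,1]
    - [0.063,-0.101,0,0,0,-0.015,1]
    - [0.063,-0.101,0,0,0,-0.015,1]
    - [0.063,-0.101,0,0,0,-0.015,1]
    - [0.063,-0.101,0,0,0,-0.015,1]
    - [0.063,-0.101,0,0,0,-0.015,1]
    - [0.063,-0.101,0,0,0,-0.015,1]
    - [0.063,-0.101,0,0,0,-0.015,1]
    - [0,0,0,0,0,0,1]
    - [0,0,-0.1,0,0,0,1]
    - [0,0,-0.1,0,0,0,1]
    - [0,0,-0.04,0,0,0,1]
    - [0,0,-0.019,0,0,0,1]
    - [0,0,0,0,0,0,1]
    - [0,0,0,0,0,0,1]

```text
time_s: 11.9
tcp_pos: [0.64, -0.1045, 0.0523]
eef_rot: [3.14, 0.0, 1.573]
force: [-0.4, -0.7, -1.3]
finger_gap: 0.0456
grip_force: 41.9
```

Request:
carry_out:
  deltas:
    - [0,0,-0.001,0,0,0,0]
    - [0,0,0,0,0,0,-1]
    - [0,0,0,0,0,0,-1]
    - [0,0,0,0,0,0,-1]
    - [0,0,0,0,0,0,-1]
    - [0,0,0.12,0,0,0,-1]
    - [0,0,0.12,0,0,0,-1]
    - [0,0,0.12,0,0,0,-1]
    - [-0.095,0.05,0,0,0,0,-1]
    - [-0.095,0.05,0,0,0,0,-1]
    - [-0.095,0.05,0,0,0,0,-1]
    - [-0.095,0.05,0,0,0,0,-1]
    - [-0.095,0.05,0,0,0,0,-1]
    - [-0.095,0.05,0,0,0,0,-1]
    - [-0.094,0.051,0,0,0,0,-1]
    - [0,0,0,0,0,0,-1]
    - [0,0,0,0,0,0,-1]

```text
time_s: 14.02
tcp_pos: [0.4408, 0.0005, 0.1595]
eef_rot: [3.141, 0.0, 1.573]
force: [0.6, -0.1, -0.3]
finger_gap: 0.0857
grip_force: 0.0
```

Run:
```python
from m import *
s=env.snapshot("side"); cv2.imwrite("pics/side2.png",s["frame"][:,:,::-1])
P=cloud(s).reshape(-1,3)
for n,c,sh in(("sq",(.64,-.1045),(.046,.046)),("tub",(.441,.001),(.062,)),("flat",(.4285,-.2143),(.056,.032))):
    w=P[(np.hypot(*(P[:,:2]-c).T)<.06)&(P[:,2]>.025)&(P[:,2]<.06)]
    print(n,len(w),fit(w[:,:2],sh,w[:,:2].mean(0),np.arange(0,3.1,.4)))
```

```text
sq 337 (array([ 0.63995658, -0.10449557,  1.57541509]), np.float64(0.0007736058307420447))
tub 413 (array([0.44093796, 0.00112771, 0.        ]), np.float64(0.0006919732607528484))
flat 15 (array([ 0.42846538, -0.21666758,  1.65727888]), np.float64(0.00021681512565246974))
```

View pics/side2.png

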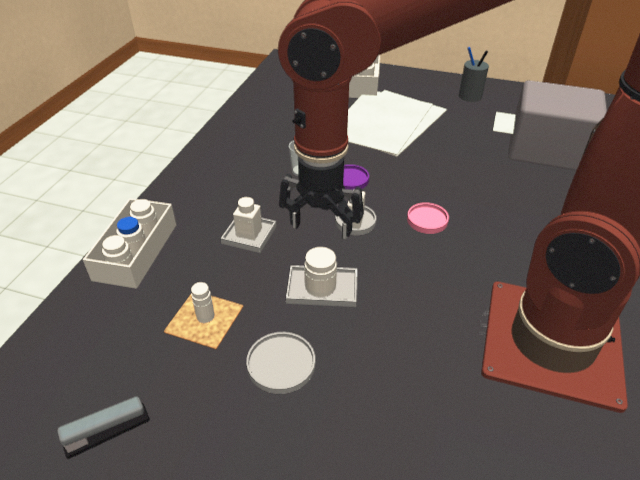

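The square bottle stands upright, centred in the square tray at (248,220). The big round tray (281,362) is now empty, and the gripper is over the tub.

Request:
carry_out:
  deltas:
    - [0,0,-0.1,0,0,0,-1]
    - [0,0,-0.1,0,0,0,-1]
    - [0,0,-0.1,0,0,0,-1]
    - [0,0,-0.06,0,0,0,-1]
    - [0,0,0,0,0,0,-1]
    - [0,0,0,0,0,0,1]
    - [0,0,0,0,0,0,1]
    - [0,0,0,0,0,0,1]
    - [0,0,0,0,0,0,1]
    - [0,0,0,0,0,0,1]
    - [0,0,0,0,0,0,1]
  squeeze: 45

```text
time_s: 15.45
tcp_pos: [0.4411, 0.0008, 0.0522]
eef_rot: [3.139, 0.0, 1.573]
force: [0.3, 0.4, 5.9]
finger_gap: 0.0612
grip_force: 49.2
```

Request:
carry_out:
  deltas:
    - [0,0,0.06,0,0,0,1]
    - [0,0,0.1,0,0,0,1]
    - [0,0,0.1,0,0,0,1]
    - [0.004,0.08,0,0,0,0,1]
    - [0.004,0.08,0,0,0,0,1]
    - [0.004,0.08,0,0,0,0,1]
    - [0.004,0.08,0,0,0,0,1]
    - [0.004,0.08,0,0,0,0,1]
    - [0.004,0.08,0,0,0,0,1]
    - [0.004,0.08,0,0,0,0,1]
    - [0.004,0.094,0,0,0,0,1]
    - [0,0,0,0,0,0,1]
    - [0,0,-0.1,0,0,0,1]
    - [0,0,-0.1,0,0,0,1]
    - [0,0,-0.04,0,0,0,1]
    - [0,0,-0.02,0,0,0,1]
    - [0,0,0,0,0,0,1]
    - [0,0,0,0,0,0,1]

```text
time_s: 17.7
tcp_pos: [0.4504, 0.1972, 0.0522]
eef_rot: [3.14, -0.0, 1.573]
force: [-1.6, -1.3, 7.6]
finger_gap: 0.0612
grip_force: 50.1
```

Request:
carry_out:
  deltas:
    - [0,0,0,0,0,0,-0.5]
    - [0,0,0,0,0,0,-1]
    - [0,0,0,0,0,0,-1]
    - [0,0,0,0,0,0,-1]
    - [0,0,0.12,0,0,0,-1]
    - [0,0,0.12,0,0,0,-1]
    - [0,0,0.12,0,0,0,-1]
    - [-0.006,-0.114,0,0,0,0.004,-1]
    - [-0.006,-0.114,0,0,0,0.004,-1]
    - [-0.006,-0.114,0,0,0,0.004,-1]
    - [-0.006,-0.114,0,0,0,0.004,-1]
    - [-0.006,-0.114,0,0,0,0.004,-1]
    - [-0.006,-0.114,0,0,0,0.004,-1]
    - [-0.006,-0.114,0,0,0,0.004,-1]
    - [-0.006,-0.114,0,0,0,0.004,-1]
    - [-0.006,-0.115,0,0,0,0.003,-1]
    - [-0.006,-0.115,0,0,0,0.003,-1]
    - [-0.006,-0.115,0,0,0,0.003,-1]
    - [-0.006,-0.115,0,0,0,0,-1]
    - [0,0,0,0,0,0,-1]
    - [0,0,0,0,0,0,-1]

```text
$.deltas: bad value
```

Request:
carry_out:
  deltas:
    - [0,0,0,0,0,0,-0.5]
    - [0,0,0,0,0,0,-1]
    - [0,0,0,0,0,0,-1]
    - [0,0,0,0,0,0,-1]
    - [0,0,0.12,0,0,0,-1]
    - [0,0,0.12,0,0,0,-1]
    - [0,0,0.12,0,0,0,-1]
    - [-0.006,-0.114,0,0,0,0.004,-1]
    - [-0.006,-0.114,0,0,0,0.004,-1]
    - [-0.006,-0.114,0,0,0,0.004,-1]
    - [-0.006,-0.114,0,0,0,0.004,-1]
    - [-0.006,-0.114,0,0,0,0.004,-1]
    - [-0.006,-0.114,0,0,0,0.004,-1]
    - [-0.006,-0.114,0,0,0,0.004,-1]
    - [-0.006,-0.114,0,0,0,0.004,-1]
    - [-0.006,-0.115,0,0,0,0.003,-1]
    - [-0.006,-0.115,0,0,0,0.003,-1]
    - [-0.006,-0.115,0,0,0,0.003,-1]
    - [-0.006,-0.115,0,0,0,0,-1]
    - [0,0,0,0,0,0,-1]

```text
time_s: 20.2
tcp_pos: [0.4275, -0.217, 0.1589]
eef_rot: [-3.141, 0.0, 1.655]
force: [-0.7, -0.3, 0.1]
finger_gap: 0.0854
grip_force: 0.0
```

Run:
```python
from m import *
s=env.snapshot("side"); cv2.imwrite("pics/side3.png",s["frame"][:,:,::-1])
P=cloud(s).reshape(-1,3); print(env.sense()["tcp_pos"],env.sense()["eef_rot"])
for n,c,sh in(("tub",(.4504,.197),(.062,)),("flat",(.4285,-.2143),(.056,.032))):
    w=P[(np.hypot(*(P[:,:2]-c).T)<.06)&(P[:,2]>.025)&(P[:,2]<.06)]
    print(n,len(w),fit(w[:,:2],sh,w[:,:2].mean(0),np.arange(0,3.1,.4)))
```

```text
[ 0.42780949 -0.215239    0.15889597] [-3.14124465e+00 -4.41124169e-04  1.65659662e+00]
tub 461 (array([0.45027894, 0.1974921 , 1.2       ]), np.float64(0.0004883422059368536))
flat 209 (array([ 0.42840431, -0.21396591,  1.65096126]), np.float64(0.0008463020511307665))
```

View pics/side3.png

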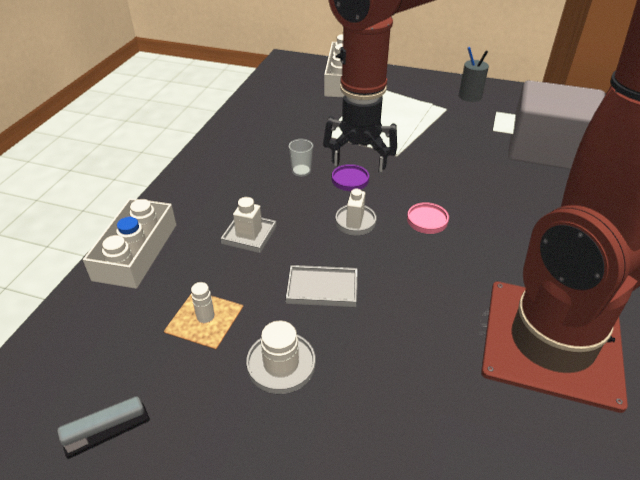

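The tub stands centred in the big tray at (281,350), and the gripper is above the flat bottle in the grey tray (355,215). I'll enlarge that grey tray to confirm it before reaching for it.

```bash
python3 -c "
import cv2
a=cv2.imread('pics/side3.png')[140:250,310:470]; cv2.imwrite('pics/crop.png',cv2.resize(a,None,fx=4,fy=4,interpolation=2))"
```

```text
(no output)
```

View pics/crop.png

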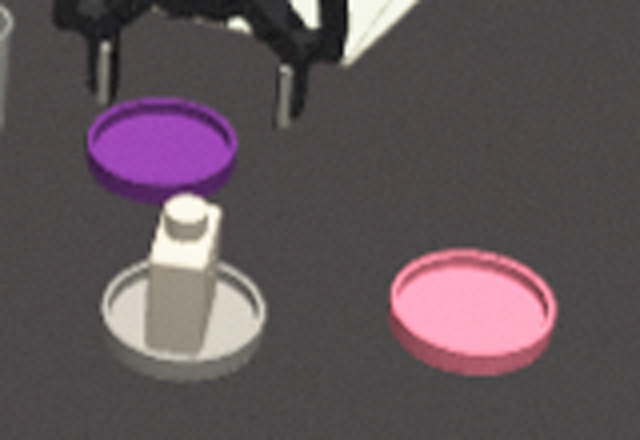

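Request:
carry_out:
  deltas:
    - [0,0.002,-0.1,0,0,0,-1]
    - [0,0.002,-0.1,0,0,0,-1]
    - [0,0,-0.1,0,0,0,-1]
    - [0,0,-0.058,0,0,0,-1]
    - [0,0,0,0,0,0,-1]
    - [0,0,0,0,0,0,1]
    - [0,0,0,0,0,0,1]
    - [0,0,0,0,0,0,1]
    - [0,0,0,0,0,0,1]
    - [0,0,0,0,0,0,1]
    - [0,0,0,0,0,0,1]
    - [0,0,0,0,0,0,1]
  squeeze: 40

```text
time_s: 21.75
tcp_pos: [0.4286, -0.2136, 0.0524]
eef_rot: [3.141, 0.001, 1.659]
force: [-0.1, 0.3, 5.8]
finger_gap: 0.0315
grip_force: 40.4
```

The crop shows the plain grey tray at crop (185,310) holding the flat bottle. The purple (160,145) and pink (472,310) trays are the look-alikes.

Request:
carry_out:
  deltas:
    - [0,0,0.06,0,0,0,1]
    - [0,0,0.1,0,0,0,1]
    - [0,0,0.1,0,0,0,1]
    - [0.003,0.0715,0,0,0,-0.067,1]
    - [0.003,0.0715,0,0,0,-0.067,1]
    - [0.003,0.0715,0,0,0,-0.067,1]
    - [0.003,0.0715,0,0,0,-0.067,1]
    - [0.003,0.0715,0,0,0,-0.067,1]
    - [0.003,0.0715,0,0,0,-0.067,1]
    - [0.003,0.0715,0,0,0,-0.067,1]
    - [0.003,0.0715,0,0,0,-0.067,1]
    - [0.003,0.0715,0,0,0,-0.067,1]
    - [0.003,0.0715,0,0,0,-0.067,1]
    - [0,0,0,0,0,0,1]
    - [0,0,-0.1,0,0,0,1]
    - [0,0,-0.1,0,0,0,1]
    - [0,0,-0.04,0,0,0,1]
    - [0,0,-0.019,0,0,0,1]
    - [0,0,0,0,0,0,1]
    - [0,0,0,0,0,0,1]

```text
time_s: 24.25
tcp_pos: [0.4378, 0.001, 0.0527]
eef_rot: [3.141, -0.001, 0.256]
force: [0.2, -0.6, -1.3]
finger_gap: 0.0316
grip_force: 39.9
```

Request:
carry_out:
  deltas:
    - [0,0,-0.001,0,0,0,0]
    - [0,0,0,0,0,0,-1]
    - [0,0,0,0,0,0,-1]
    - [0,0,0,0,0,0,-1]
    - [0,0,0,0,0,0,-1]
    - [0,0,0.12,0,0,0,-1]
    - [0,0,0.12,0,0,0,-1]
    - [0,0,0.12,0,0,0,-1]
    - [0.0775,0.059,0,0,0,0.05,-1]
    - [0.0775,0.059,0,0,0,0.05,-1]
    - [0.0775,0.059,0,0,0,0.05,-1]
    - [0.0775,0.059,0,0,0,0.05,-1]
    - [0.0775,0.059,0,0,0,0.05,-1]
    - [0.0775,0.059,0,0,0,0.05,-1]
    - [0.0775,0.059,0,0,0,0.05,-1]
    - [0.0765,0.06,0,0,0,0.05,-1]
    - [0,0,0,0,0,0,-1]
    - [0,0,0,0,0,0,-1]

```text
time_s: 26.5
tcp_pos: [0.6224, 0.1427, 0.1593]
eef_rot: [-3.141, 0.001, 1.092]
force: [-0.6, -0.2, 0.5]
finger_gap: 0.0853
grip_force: 0.0
```

Request:
carry_out:
  deltas:
    - [0.002,0,-0.1,0,0,0,-1]
    - [0,0,-0.1,0,0,0,-1]
    - [0,0,-0.1,0,0,0,-1]
    - [0,0,-0.06,0,0,0,-1]
    - [0,0,0,0,0,0,-1]
    - [0,0,0,0,0,0,1]
    - [0,0,0,0,0,0,1]
    - [0,0,0,0,0,0,1]
    - [0,0,0,0,0,0,1]
    - [0,0,0,0,0,0,1]
    - [0,0,0,0,0,0,1]
    - [0,0,0,0,0,0,1]
  squeeze: 30

```text
time_s: 28.0
tcp_pos: [0.624, 0.1432, 0.0527]
eef_rot: [3.141, -0.001, 1.093]
force: [-1.3, 0.1, 5.4]
finger_gap: 0.0335
grip_force: 29.7
```

Run:
```python
from m import *
for n in("side","top"):
    s=env.snapshot(n)
    P=cloud(s).reshape(-1,3)
    P=P[np.hypot(*(P[:,:2]-[.4285,-.217]).T)<.08]
    h=cv2.convexHull(P[(P[:,2]>.011)&(P[:,2]<.02)][:,:2].astype(np.float32))[:,0].astype(float)
    print(n,fit(h,(.092,),h.mean(0)))
```

```text
side (array([ 0.42763249, -0.21661229,  0.        ]), np.float64(0.0007063166838438238))
top (array([ 0.42846642, -0.21821553,  0.        ]), np.float64(0.0005020219171166379))
```

Request:
carry_out:
  deltas:
    - [0,0,0.08,0,0,0,1]
    - [0,0,0.11,0,0,0,1]
    - [0,0,0.11,0,0,0,1]
    - [-0.0545,-0.1,0,0,0,0,1]
    - [-0.0545,-0.1,0,0,0,0,1]
    - [-0.0545,-0.1,0,0,0,0,1]
    - [-0.0545,-0.1,0,0,0,0,1]
    - [-0.0545,-0.1,0,0,0,0,1]
    - [-0.0545,-0.1,0,0,0,0,1]
    - [-0.0545,-0.1,0,0,0,0,1]
    - [-0.0545,-0.1,0,0,0,0,1]
    - [-0.0545,-0.1,0,0,0,0,1]
    - [-0.0545,-0.1,0,0,0,0,1]
    - [-0.0545,-0.1,0,0,0,0,1]
    - [-0.0545,-0.1,0,0,0,0,1]
    - [0,0,0,0,0,0,1]
    - [0,0,-0.12,0,0,0,1]
    - [0,0,-0.11,0,0,0,1]
    - [0,0,-0.05,0,0,0,1]
    - [0,0,0,0,0,0,1]

```text
time_s: 30.6
tcp_pos: [0.4271, -0.2162, 0.0572]
eef_rot: [-3.14, -0.0, 1.094]
force: [0.1, -0.6, -0.5]
finger_gap: 0.0334
grip_force: 30.0
```

Request:
carry_out:
  deltas:
    - [0,0,-0.015,0,0,0,1]
    - [0,0,-0.004,0,0,0,1]
    - [0,0,0,0,0,0,1]
    - [0,0,0,0,0,0,1]

```text
time_s: 31.1
tcp_pos: [0.4277, -0.2172, 0.0526]
eef_rot: [3.14, 0.0, 1.093]
force: [0.1, 0.0, 2.9]
finger_gap: 0.0332
grip_force: 30.1
```

Set down. Next I release, rise, back off and check.

Request:
carry_out:
  deltas:
    - [0,0,0,0,0,0,-0.2]
    - [0,0,0,0,0,0,-1]
    - [0,0,0,0,0,0,-1]
    - [0,0,0,0,0,0,-1]
    - [0,0,0,0,0,0,-1]
    - [0,0,0.12,0,0,0,-1]
    - [0,0,0.12,0,0,0,-1]
    - [0,0,0.12,0,0,0,-1]
    - [0,0,0.12,0,0,0,-1]
    - [0,-0.1,0.1,0,0,0,-1]
    - [0,-0.1,0,0,0,0,-1]
    - [0,-0.1,0,0,0,0,-1]
    - [0,-0.1,0,0,0,0,-1]
    - [0,0,0,0,0,0,-1]
    - [0,0,0,0,0,0,-1]

```text
time_s: 32.98
tcp_pos: [0.4273, -0.3362, 0.2258]
eef_rot: [-3.141, -0.001, 1.094]
force: [-0.2, 0.7, -0.3]
finger_gap: 0.0851
grip_force: 0.0
```

Run:
```python
from m import *
ss=env.snapshot("side"); cv2.imwrite("pics/side4.png",ss["frame"][:,:,::-1])
P=np.vstack([cloud(ss).reshape(-1,3),cloud(env.snapshot("top")).reshape(-1,3)])
for n,c,sh in(("tub",(.4508,.1968),(.062,)),("sq",(.64,-.104),(.046,.046)),("vial",(.4281,-.2173),(.034,)),("flat",(.4375,.0007),(.056,.032))):
    q=P[np.hypot(*(P[:,:2]-c).T)<.055]
    w=q[(q[:,2]>.025)&(q[:,2]<.06)][:,:2]
    x,e=fit(w,sh,w.mean(0),np.arange(0,3.1,.4)); print(n,x.round(4),"off mm",((x[:2]-c)*1000).round(1),"top",q[:,2].max().round(3),round(e,4))
```

```text
tub [0.4505 0.1972 2.    ] off mm [-0.3  0.4] top 0.09 0.0004
sq [ 0.6404 -0.1046  1.569 ] off mm [ 0.4 -0.6] top 0.095 0.0006
vial [ 0.4273 -0.2177  0.8   ] off mm [-0.8 -0.4] top 0.087 0.0006
flat [0.4373 0.0011 0.2496] off mm [-0.2  0.4] top 0.091 0.0008
```

View pics/side4.png

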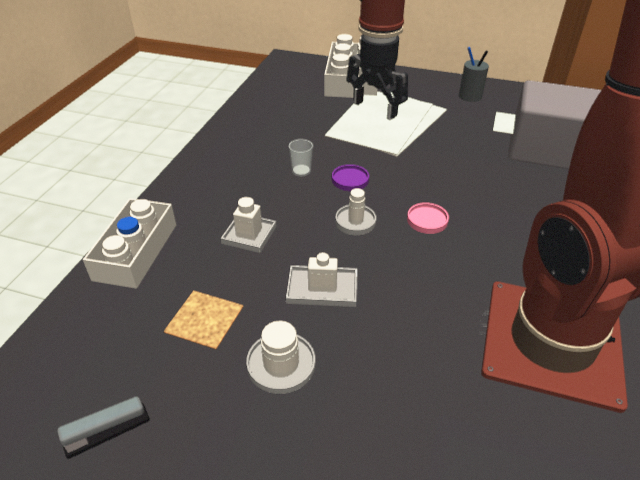

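All four stand upright in their own trays: tub (281,350), square bottle (248,220), vial (357,207) and flat bottle (322,275). Each is within about 1 mm of centre, and the beaker is still at (301,157).

```bash
python3 -c "
from plant import env
print(env.sign_off())"
```

```text
the job is handed in; nothing more can be done
None
```

The job is handed in: all four containers stand upright in their own trays, each measured within about 1 mm of centre, the beaker was not touched, and it took about 33 s of the 134 s allowed; the sign-off gave no verdict.

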